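Prop open the camphorwood herb box

TASK

Prop the camphorwood box open for filling prescriptions: swing the lid right back past upright so that it leans open by itself, flip the brass stay inside the box up until it is fully home against its stop, then bring the lid back and set it down gently on the tip of the stay so that it rests there, and let go. Do not let the lid fall or force it down on the stay, and leave everything else on the counter standing where it is.

Things in the scene. Friction and masses are not known exactly. Their poses are not given: they have to be found in the camera images.
- box_hinge (a point): Middle of the hinge line, on the far top edge of the fixed camphorwood box (160 deep, 240 wide, 100 high, walls 8 mm). Box axes: x from front to hinge side, y along the hinge, z up; the box spans x -160..0, y -120..120, z -100..0 mm from here. Its hook latch already hangs undone. Stock inside stays 60 mm below the rim.
- lid_handle (a point): Middle of the lid's brass bar handle: round, 12 mm thick, 110 mm long along the hinge, on two posts 34 mm beyond the lid's front edge; a finger fits between bar and lid, so it can be pinched from above at any lid angle and turns between the fingers. 194 mm from the hinge line along the lid, 6 mm above the lid's underside (which holds the hinge line).
- lid (a joint): Angle of the lid (board 160 x 244 x 12 mm, 0.3 to 0.55 kg), rad: 0 shut, 1.57 upright, 1.85 leaning back on its stop. Swings freely: falls shut below upright, stays back beyond. On the raised stay it comes to rest somewhere from 0.66 to 0.87, depending on the unmeasured length of the stay's rod: feel for it.
- stay_pivot (a point): Pivot of the brass stay inside the box, near the +y wall, 105 mm in front of the hinge line, 85 mm to +y and 15 mm below the rim; axes of the box. The stay turns about the box's x axis.
- stay_grip (a point): Point on the stay's axis 85 mm from its pivot, on its round 10 mm rod, to be pinched with the fingers closing along the box's x; moves with the stay. The stay is a 12 mm square sleeve 66 mm long with the rod sticking out; its black 13 mm ball tip ends 102 to 127 mm from the pivot (set by the last user, stiff, unmeasured).
- stay (a joint): Angle of the stay in rad: 0 lying level in the box (pointing to the box's -y), 1.57 upright, 1.75 against its stop, leaning slightly to +y. Its pivot is stiff (about 1 N at the grip point), so it stays at whatever angle it is left.
- mortar_mid (a point): squat cast-iron mortar, 136 mm across the rim, 95 mm high, open bowl; point half-way up. Bystander.
- pestle_mid (a point): brass pestle standing on its broad head, 40 mm across, 155 mm high; point half-way up. Bystander, easily toppled.
- jar_mid (a point): blue-and-white porcelain jar with lid, 110 mm across, 155 mm high; point half-way up. Bystander.
- weight_a_mid (a point): bronze balance weight with a knob, 60 mm across, 66 mm high; point half-way up. Bystander.
- weight_b_mid (a point): the other bronze balance weight, same size; point half-way up. Bystander.

How it is judged:
By the outcome, as a careful person would: the job done as asked, in the order asked, and still so for the second after the job is handed in, with the robot touching nothing.
It also fails if it takes over 72 s, if anything falls off the work surface, if the arm or the gripper's body presses on something with over 40 N, if the wrist force passes 120 N, or if a joint passes its speed limit or range.

ROBOT

A 6-joint arm with a two-finger parallel gripper is mounted at the origin on the work surface. World frame = base frame: x ahead of the robot, y to its left, z up, the work surface at z = 0. Lengths are in m, angles in rad, forces in N, time in s.
With the tool pointing down it reaches from about 0.25 to 0.725 m from the base axis. Payload 4 kg.
Tool frame: the origin (TCP) lies between the finger pads; the fingertips stand 25 mm ahead of it and the grasp point (between the pads) lies 6 mm ahead of it; z points along the fingers, y is the line along which they close (so a half turn about z gives the same grasp; the last joint's range is limited). The gripper opens to 85 mm and grips with 20 to 120 N. Pads are 22 mm wide; open, the fingers measure 114 mm over their backs; the gripper's body (76 mm by 85 mm) begins 54 mm behind the grasp point. The pads swing forward as they close: fully open they stand 13 mm farther back than shut.
Start: joints at [-1.211, 0.241, 0.005, 1.335, 0, 1.571], TCP at [0.176, -0.468, 0.256] pointing down, gripper open.
Joint ranges: [-2.72, 2.72], [-1.05, 1.87], [-1.09, 1.28], [-1.99, 2.15], [-1.42, 1.44], [-3.14, 3.14]. Speed limits (rad/s): [2.79, 2.79, 3.14, 3.14, 3.14, 3.14].

INTERFACE

Orientations are given as a unit quaternion [x, y, z, w].
In Python, from workcell import bot gives the robot as it stands. The module is installed in compiled form; this text tells all that it offers.
- The arm moves only by the shell command python3 -m pendant 'ROWS'. ROWS is JSON, one flat list of numbers, 7 for each row, row after row: the shift along the tool's x, y, z normalised to -1 to 1, where 1 is 0.5 m, then the turn, a rotation vector about the tool's x, y, z normalised to -1 to 1, where 1 is 180 degrees, then the opening, from 0 (shut) to 1 (fully open). In form: [tx, ty, tz, ax, ay, az, fingers, tx, ty, tz, ax, ay, az, fingers, ...]. A call has exactly 10 rows; each row is the pose to reach, as a shift and turn from the pose commanded when the call began, along the tool's axes at that moment, turning the shorter way round; what a row does not reach only later rows make up. A row lasts 1/12 s, in which the tool goes at most 41.7 mm and 7.16 degrees, less where a joint would pass 70% of its speed; a pose out of reach is approached as far as the arm can. A call with a number of a shift or a turn outside -1 to 1 is refused whole. A call with a gripper value outside its range is refused whole. The fingers move at their own pace and stop on an object; the grip force is fixed at half the most. Time passes only in rows, so rows that repeat a pose let the fingers close, or fill a call up. It gives the time, the measured TCP pose, the force, the opening and the grip force at its end, in the units of the state.
- bot.get_obs(): the state, without advancing time (a new reading comes with each control period).
- bot.camera(name): name is "scene" or "top" or "wrist"; returns a dict with "pixels" (420x560x3 uint8, red, green, blue), "mtx" (3x3 intrinsics, pixels), "cam_to_world" (4x4, takes a point from camera to world coordinates); the wrist camera has in their place "hand_eye" (4x4, takes a point from camera to tool coordinates, whose origin is the TCP and whose axes are the flange's). Camera axes: x right, y up, looking along -z (the intrinsics and any distortion apply to the point x, -y, -z); pixel columns grow to the right and rows downward; lengths in m; the calibration is good to about 2 mm. A picture is of the moment at which its call begins: read the wrist's pose just before it. There is no depth.
- bot.job_done(): hands the job in; it is judged then, once.
The state is a dict: "clock": time; "joint_pos": joint angles; "joint_vel": joint speeds; "tau": joint torques, N m; "eef_pos": TCP position; "tool_rot": TCP orientation; "ft_force": force on the tool from outside, world axes, zero at the start; "ft_torque": the same for the moment, N m; "grip_width": finger opening in m; "grasp_force": force on a finger pad.
Only numpy, scipy, OpenCV 4.12 (cv2) and the standard library are available. Lean on these libraries where they do the work, as an engineer would, in place of code of your own. Each camera call takes 0.05 s, during which the arm holds its last target. There are 200 camera calls.

## Working session

There is one attempt and no reset: what is moved stays moved. The work goes in short steps, Python scripts to look and compute and a shell command to move; the robot and the scene stay as the last step left them, time stands still between calls to the robot, and variables do not carry over. Pictures are saved under pics/ and viewed, at most 10 in all, crops included, and the job is handed in when it is done.

```bash
mkdir -p pics; python3 - <<'E'
from workcell import bot
import cv2,numpy as np
o=bot.get_obs()
for k in("clock","eef_pos","tool_rot","ft_force","grip_width"):print(k,o[k])
for n in("scene","top"):
    c=bot.camera(n);cv2.imwrite(f"pics/{n}0.png",c["pixels"][:,:,::-1])
    np.savez(f"{n}0.npz",**c)
    print(n,c["mtx"],c["cam_to_world"],c.keys())
E
```

```text
clock 0.0
eef_pos [ 0.17583703 -0.46743777  0.2554211 ]
tool_rot [ 9.83860160e-01  1.78936087e-01 -1.84298460e-04 -1.01445412e-03]
ft_force [0.16902755 0.85012862 0.11123139]
grip_width 0.08518671458108999
scene [[506.19438352   0.         280.23217762]
 [  0.         506.19438352 210.69856138]
 [  0.           0.           1.        ]] [[-0.86056322 -0.42426731  0.28183007  0.92731778]
 [ 0.5093386  -0.71435403  0.47986719  0.69936617]
 [-0.00226552  0.55650299  0.83084252  1.34716816]
 [ 0.          0.          0.          1.        ]] dict_keys(['pixels', 'mtx', 'cam_to_world'])
top [[379.59517816   0.         280.53083145]
 [  0.         379.59517816 215.28888493]
 [  0.           0.           1.        ]] [[-1.68531764e-02  9.95287972e-01 -9.54872886e-02  3.90298835e-01]
 [-9.99845714e-01 -1.63029926e-02  6.53912916e-03 -6.79445518e-04]
 [ 4.95158804e-03  9.55827614e-02  9.95409171e-01  1.27678088e+00]
 [ 0.00000000e+00  0.00000000e+00  0.00000000e+00  1.00000000e+00]] dict_keys(['pixels', 'mtx', 'cam_to_world'])
```

View pics/scene0.png

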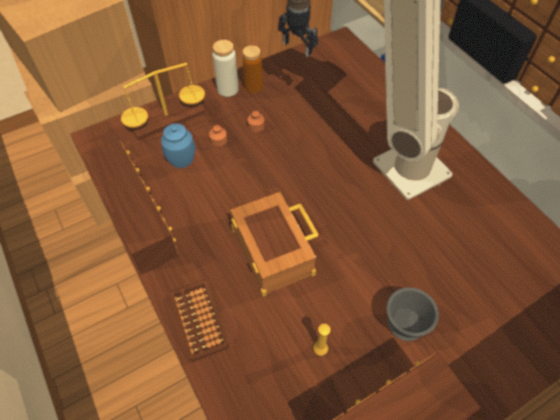

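View pics/top0.png

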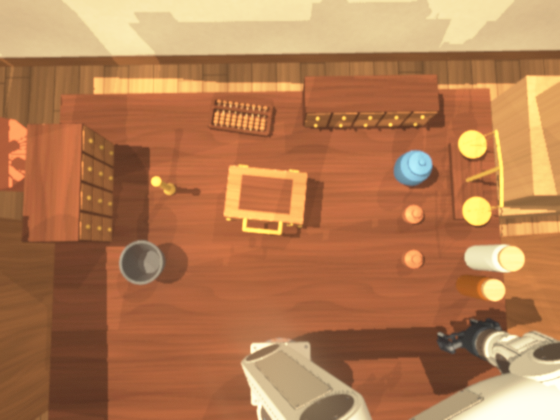

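The top view shows the box at about cols 225–307, rows 165–228, with the handle bar at about (262,231) on the robot's side. The pestle is at (165,187), the mortar (141,262), the jar (413,168) and the weights (413,214) and (413,259). Next I'll enlarge the box in both views.

```bash
python3 - <<'E'
import cv2,numpy as np
t=np.load("top0.npz")["pixels"][150:250,210:320,::-1]
s=np.load("scene0.npz")["pixels"][185:300,220:330,::-1]
a=cv2.resize(t,(396,360),interpolation=cv2.INTER_CUBIC);b=cv2.resize(s,(396,414),interpolation=cv2.INTER_CUBIC)
im=np.zeros((414,800,3),np.uint8);im[:360,:396]=a;im[:,400:796]=b
cv2.imwrite("pics/zoom.png",im)
E
```

```text
(no output)
```

View pics/zoom.png

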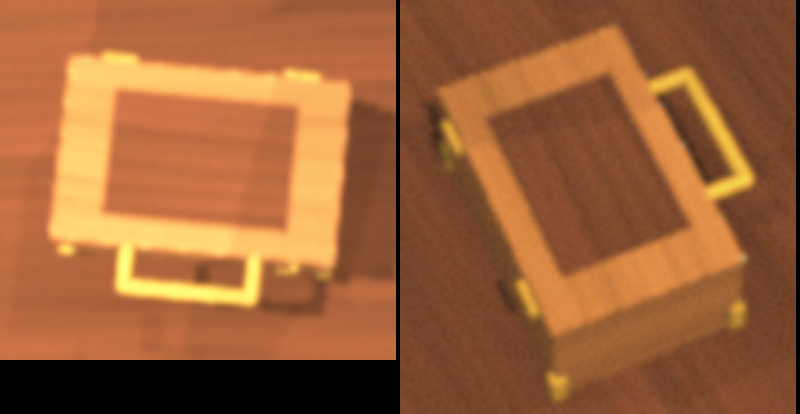

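The top crop shows the lid's corners at (70,57), (350,83), (333,267) and (50,238), with the bar from (118,290) to (258,302). In the scene crop the corners are (38,92), (218,27), (345,259) and (157,335), and the bar runs from (290,72) to (350,182). I'll triangulate these points.

```bash
cat > h.py <<'E'
import numpy as np,cv2
from scipy.spatial.transform import Rotation as R
def P(c):
    T=np.linalg.inv(c["cam_to_world"]);return c["mtx"]@np.diag([1,-1,-1])@T[:3]
def tri(ct,cs,a,b):
    X=cv2.triangulatePoints(P(ct),P(cs),np.array(a,float).T.reshape(2,-1),np.array(b,float).T.reshape(2,-1));return (X[:3]/X[3]).T
def plane(c,uv,z):
    M=c["cam_to_world"];uv=np.atleast_2d(uv).astype(float);K=c["mtx"]
    d=np.c_[(uv[:,0]-K[0,2])/K[0,0],-(uv[:,1]-K[1,2])/K[1,1],-np.ones(len(uv))]@M[:3,:3].T
    return M[:3,3]+d*((z-M[2,3])/d[:,2])[:,None]
E
python3 - <<'E'
from h import *
t=np.load("top0.npz");s=np.load("scene0.npz")
a=np.array([(70,57),(350,83),(333,267),(50,238),(124,290),(254,299)])/3.6+[210,150]
b=np.array([(157,335),(38,92),(218,27),(345,259),(348,180),(290,74)])/3.6+[220,185]
X=tri(t,s,a,b);print(X.round(4))
h=t;A=plane(t,a[:4],.112);B=plane(s,b[:4],.112)
for C in(A,B):
    print(C.round(4));print([np.linalg.norm(C[i]-C[(i+1)%4]).round(4) for i in range(4)])
print(plane(t,a[4:],.106),plane(s,b[4:],.106))
for uv,z in(((165,190),.0),((156,182),.15)):print(plane(t,uv,z))
print('mortar',plane(t,(141,262),.095))
E
```

```text
[[ 0.6586  0.1497  0.1101]
 [ 0.6328 -0.0932  0.1064]
 [ 0.4725 -0.0747  0.106 ]
 [ 0.5017  0.1672  0.1092]
 [ 0.4572  0.1045  0.0998]
 [ 0.4452 -0.0055  0.1027]]
[[ 0.6596  0.1484  0.112 ]
 [ 0.6329 -0.0937  0.112 ]
 [ 0.4735 -0.0755  0.112 ]
 [ 0.5023  0.1661  0.112 ]]
[np.float64(0.2436), np.float64(0.1605), np.float64(0.2433), np.float64(0.1583)]
[[ 0.6582  0.1512  0.112 ]
 [ 0.6336 -0.089   0.112 ]
 [ 0.4739 -0.0703  0.112 ]
 [ 0.5021  0.1688  0.112 ]]
[np.float64(0.2415), np.float64(0.1607), np.float64(0.2407), np.float64(0.1571)]
[[ 0.4571228   0.10374478  0.106     ]
 [ 0.44755965 -0.00751902  0.106     ]] [[ 0.45933733  0.10765008  0.106     ]
 [ 0.44501758 -0.00248442  0.106     ]]
[[0.60545696 0.38173097 0.        ]]
[[0.60490571 0.3640781  0.15      ]]
mortar [[0.36594492 0.42447059 0.095     ]]
```

```bash
cat >> h.py <<'E'
H=np.array([.646,.029,.100]);yaw=-.112
B=R.from_euler("z",yaw).as_matrix()          # box axes
DOWN=R.from_matrix(np.c_[B[:,1],B[:,0],[0,0,-1]])
def rel(o,p_box,dz=0,Rt=DOWN):
    """rows values (normalised) to bring the grasp point to box coords"""
    Rc=R.from_quat(o["tool_rot"]);p=H+B@np.array(p_box)-Rt.apply([0,0,.006])
    s=Rc.inv().apply(p-np.array(o["eef_pos"]))/.5;t=(Rc.inv()*Rt).as_rotvec()/np.pi
    return s.round(4),t.round(4)
def boxpos(o):
    Rc=R.from_quat(o["tool_rot"]);return (B.T@(np.array(o["eef_pos"])+Rc.apply([0,0,.006])-H)).round(4)
E
python3 - <<'E'
from h import *
from workcell import bot
print(rel(bot.get_obs(),[-.194,0,.12]))
E
```

```text
(array([ 0.8841, -0.7745,  0.0605]), array([-5.000e-04, -3.000e-04, -3.498e-01]))
```

```bash
python3 -m pendant '[0.442,-0.387,0.03,0,0,-0.175,0.4, 0.442,-0.387,0.03,0,0,-0.175,0.4, 0.442,-0.387,0.03,0,0,-0.175,0.4, 0.442,-0.387,0.03,0,0,-0.175,0.4, 0.442,-0.387,0.03,0,0,-0.175,0.4, 0.442,-0.387,0.03,0,0,-0.175,0.4, 0.884,-0.775,0.06,0,0,-0.35,0.4, 0.884,-0.775,0.06,0,0,-0.35,0.4, 0.884,-0.775,0.06,0,0,-0.35,0.4, 0.884,-0.775,0.06,0,0,-0.35,0.4]'; python3 -c "
from h import *
from workcell import bot
o=bot.get_obs();print(rel(o,[-.194,0,.12]),boxpos(o),o['clock'],o['grip_width'])"
```

```text
clock: 0.93
eef_pos: [0.3726, -0.0991, 0.2349]
tool_rot: [0.76, 0.65, -0.0, 0.0]
ft_force: [1.1, -0.2, -0.2]
grip_width: 0.0342
grasp_force: 0.0
(array([0.3209, 0.113 , 0.0178]), array([ 0.    ,  0.    , -0.0138])) [-0.2574 -0.1579  0.1289] 0.9333 0.03423147113638494
```

```bash
python3 -m pendant '[0.32,0.113,0.018,0,0,-0.014,0.4, 0.32,0.113,0.018,0,0,-0.014,0.4, 0.32,0.113,0.018,0,0,-0.014,0.4, 0.32,0.113,0.018,0,0,-0.014,0.4, 0.32,0.113,0.018,0,0,-0.014,0.4, 0.32,0.113,0.018,0,0,-0.014,0.4, 0.32,0.113,0.018,0,0,-0.014,0.4, 0.32,0.113,0.018,0,0,-0.014,0.4, 0.32,0.113,0.018,0,0,-0.014,0.4, 0.32,0.113,0.018,0,0,-0.014,0.4]'; python3 - <<'E'
from h import *
from workcell import bot
o=bot.get_obs();print(rel(o,[-.194,0,.0]),rel(o,[-.194,0,.006]),boxpos(o),o['clock'],o['grip_width'])
c=bot.camera("wrist");print(c["mtx"],c["hand_eye"])
cv2.imwrite("pics/w1.png",c["pixels"][:,:,::-1])
E
```

```text
clock: 1.77
eef_pos: [0.4534, 0.0464, 0.2263]
tool_rot: [0.748, 0.664, 0.0, 0.0]
ft_force: [0.0, -0.5, 0.2]
grip_width: 0.0344
grasp_force: 0.0
(array([ 0.0084, -0.0015,  0.2406]), array([ 0.0001,  0.    , -0.0024])) (array([ 0.0084, -0.0015,  0.2286]), array([ 0.0001,  0.    , -0.0024])) [-0.1933 -0.0042  0.1203] 1.7667 0.034381634428563436
[[356.73300615   0.         282.58285853]
 [  0.         356.73300615 209.41318155]
 [  0.           0.           1.        ]] [[ 7.28961067e-05  9.58627540e-01  2.84663370e-01  7.14735430e-02]
 [ 9.99999966e-01 -1.40902736e-04  2.18423392e-04 -3.51153576e-04]
 [ 2.49496527e-04  2.84663345e-01 -9.58627518e-01 -1.16607961e-01]
 [ 0.00000000e+00  0.00000000e+00  0.00000000e+00  1.00000000e+00]]
```

View pics/w1.png

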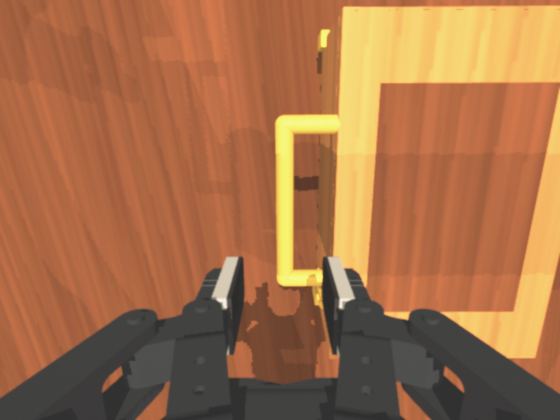

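The bar is at col 285, rows 116–286, midway between the fingers at about cols 240 and 325, and parallel to the pads. I'll check the y position by ray.

```bash
python3 - <<'E'
from h import *
from workcell import bot
o=bot.get_obs();c=bot.camera("wrist")
M=np.eye(4);M[:3,:3]=R.from_quat(o["tool_rot"]).as_matrix();M[:3,3]=o["eef_pos"]
c["cam_to_world"]=M@c["hand_eye"]
X=plane(c,[(285,122),(285,278)],.106);print(X,((X-H)@B).round(4))
Y=plane(c,[(341,8),(369,310)],.112);print(((Y-H)@B).round(4))
E
```

```text
[[ 0.46186036  0.10600376  0.106     ]
 [ 0.44878951 -0.00469115  0.106     ]] [[-0.1916  0.0559  0.006 ]
 [-0.1922 -0.0555  0.006 ]]
[[-0.1589  0.1201  0.012 ]
 [-0.1305 -0.079   0.012 ]]
```

```bash
python3 -m pendant '[0.008,0.001,0.05,0,0,-0.002,0.33, 0.008,0.001,0.1,0,0,-0.002,0.33, 0.008,0.001,0.14,0,0,-0.002,0.33, 0.008,0.001,0.18,0,0,-0.002,0.33, 0.008,0.001,0.21,0,0,-0.002,0.33, 0.008,0.001,0.228,0,0,-0.002,0.33, 0.008,0.001,0.228,0,0,-0.002,0, 0.008,0.001,0.228,0,0,-0.002,0, 0.008,0.001,0.228,0,0,-0.002,0, 0.008,0.001,0.228,0,0,-0.002,0]'; python3 - <<'E'
from h import *
from workcell import bot
o=bot.get_obs();p=boxpos(o);print(p,o['clock'])
r=np.hypot(.194,.006);a=np.arctan2(.006,.194)
for th in np.arange(0,1.86,.0925): print(th.round(3),((np.array([-r*np.cos(th+a),r*np.sin(th+a)])-[-.194,.006])/.5*[1,-1]).round(3))
E
```

```text
clock: 2.7
eef_pos: [0.4552, 0.051, 0.1128]
tool_rot: [0.745, 0.667, -0.0, 0.001]
ft_force: [1.2, -3.4, -1.6]
grip_width: 0.0099
grasp_force: 58.4
[-0.192   0.0005  0.0068] 2.7
0.0 [-0. -0.]
0.092 [ 0.003 -0.036]
0.185 [ 0.009 -0.071]
0.277 [ 0.018 -0.106]
0.37 [ 0.031 -0.139]
0.462 [ 0.046 -0.172]
0.555 [ 0.065 -0.203]
0.648 [ 0.086 -0.232]
0.74 [ 0.11  -0.258]
0.832 [ 0.136 -0.283]
0.925 [ 0.164 -0.305]
1.018 [ 0.194 -0.324]
1.11 [ 0.226 -0.341]
1.202 [ 0.26  -0.354]
1.295 [ 0.294 -0.365]
1.388 [ 0.329 -0.372]
1.48 [ 0.365 -0.375]
1.572 [ 0.401 -0.376]
1.665 [ 0.436 -0.373]
1.758 [ 0.472 -0.367]
1.85 [ 0.506 -0.358]
```

```bash
python3 -m pendant '[0,0.003,-0.036,0,0,0,0, 0,0.009,-0.071,0,0,0,0, 0,0.018,-0.106,0,0,0,0, 0,0.031,-0.139,0,0,0,0, 0,0.046,-0.172,0,0,0,0, 0,0.065,-0.203,0,0,0,0, 0,0.086,-0.232,0,0,0,0, 0,0.110,-0.258,0,0,0,0, 0,0.136,-0.283,0,0,0,0, 0,0.164,-0.305,0,0,0,0]'; python3 - <<'E'
from h import *
from workcell import bot
o=bot.get_obs();p=boxpos(o);print(p,np.arctan2(p[2],-p[0])-.031,np.hypot(p[0],p[2]),R.from_quat(o["tool_rot"]).as_matrix()[:,2].round(3))
a=np.arctan2(.006,.194);r=.1941
for th in np.arange(1.018,1.86,.0925): print(th.round(3),((np.array([-r*np.cos(th+a),r*np.sin(th+a)])-[-r*np.cos(.925+a),r*np.sin(.925+a)])/.5*[1,-1]).round(3))
E
```

```text
clock: 3.53
eef_pos: [0.5339, 0.0419, 0.2663]
tool_rot: [0.745, 0.667, -0.002, -0.001]
ft_force: [-6.4, -3.4, 2.7]
grip_width: 0.0101
grasp_force: 58.4
[-0.1129  0.0003  0.1603] 0.9261873218831596 0.19606759038658073 [-0.005 -0.001 -1.   ]
1.018 [ 0.03  -0.019]
1.11 [ 0.062 -0.036]
1.203 [ 0.096 -0.049]
1.296 [ 0.13 -0.06]
1.388 [ 0.165 -0.067]
1.481 [ 0.201 -0.07 ]
1.573 [ 0.237 -0.071]
1.666 [ 0.273 -0.068]
1.758 [ 0.308 -0.062]
1.851 [ 0.343 -0.053]
```

```bash
python3 -m pendant '[0,0.03,-0.019,0,0,0,0, 0,0.062,-0.036,0,0,0,0, 0,0.096,-0.049,0,0,0,0, 0,0.13,-0.06,0,0,0,0, 0,0.165,-0.067,0,0,0,0, 0,0.201,-0.070,0,0,0,0, 0,0.237,-0.071,0,0,0,0, 0,0.273,-0.068,0,0,0,0, 0,0.308,-0.062,0,0,0,0, 0,0.33,-0.056,0,0,0,0]'; python3 - <<'E'
from h import *
from workcell import bot
o=bot.get_obs();p=boxpos(o);print(p,np.arctan2(p[2],-p[0])-.031,np.hypot(p[0],p[2]),R.from_quat(o["tool_rot"]).as_matrix()[:,2].round(3))
E
```

```text
clock: 4.37
eef_pos: [0.7019, 0.0227, 0.2951]
tool_rot: [0.746, 0.666, 0.001, 0.002]
ft_force: [0.1, -4.6, 5.1]
grip_width: 0.0099
grasp_force: 63.0
[ 0.0562 -0.      0.1891] 1.8286798117460275 0.19727455487213752 [ 0.005 -0.002 -1.   ]
```

```bash
python3 -m pendant '[0,0.004,0.001,0,0,0,0, 0,0.007,0.002,0,0,0,0, 0,0.007,0.002,0,0,0,0.3, 0,0.007,0.002,0,0,0,0.35, 0,0.007,0.002,0,0,0,0.35, 0,0.007,0.002,0,0,0,0.35, 0,0.007,-0.02,0,0,0,0.35, 0,0.007,-0.05,0,0,0,0.35, 0,0.007,-0.08,0,0,0,0.35, 0,0.007,-0.12,0,0,0,0.35]'; python3 - <<'E'
from h import *
from workcell import bot
o=bot.get_obs();p=boxpos(o);print(p,R.from_quat(o["tool_rot"]).as_matrix()[:,2].round(3))
print(rel(o,[-.105,0,.1]))
E
```

```text
clock: 5.2
eef_pos: [0.7031, 0.0243, 0.3521]
tool_rot: [0.745, 0.667, -0.001, -0.001]
ft_force: [-0.3, -1.2, 0.0]
grip_width: 0.0297
grasp_force: 0.0
[0.0572 0.0017 0.2461] [-0.003  0.    -1.   ]
(array([-0.003 , -0.3237,  0.2931]), array([-0.0008,  0.    ,  0.0005]))
```

```bash
python3 -m pendant '[0,-0.08,0,0,0,0,0.35, 0,-0.16,0,0,0,0,0.35, 0,-0.24,0,0,0,0,0.35, -0.003,-0.324,0.05,0,0,0,0.35, -0.003,-0.324,0.12,0,0,0,0.35, -0.003,-0.324,0.15,0,0,0,0.35, -0.003,-0.324,0.15,0,0,0,0.35, -0.003,-0.324,0.15,0,0,0,0.35, -0.003,-0.324,0.15,0,0,0,0.35, -0.003,-0.324,0.15,0,0,0,0.35]'; python3 - <<'E'
from h import *
from workcell import bot
o=bot.get_obs();c=bot.camera("wrist");s=bot.camera("scene")
M=np.eye(4);M[:3,:3]=R.from_quat(o["tool_rot"]).as_matrix();M[:3,3]=o["eef_pos"]
c["cam_to_world"]=M@c["hand_eye"];np.savez("w2.npz",**c)
print(boxpos(o))
im=np.zeros((420,800,3),np.uint8);im[:,:560]=c["pixels"];im[:240,560:]=cv2.resize(s["pixels"][150:300,190:340],(240,240));cv2.imwrite("pics/w2.png",im[:,:,::-1])
E
```

```text
clock: 6.03
eef_pos: [0.5448, 0.0405, 0.2798]
tool_rot: [0.745, 0.667, 0.002, 0.001]
ft_force: [0.4, -0.6, -0.1]
grip_width: 0.0301
grasp_force: 0.0
[-1.018e-01  1.000e-04  1.738e-01]
```

View pics/w2.png

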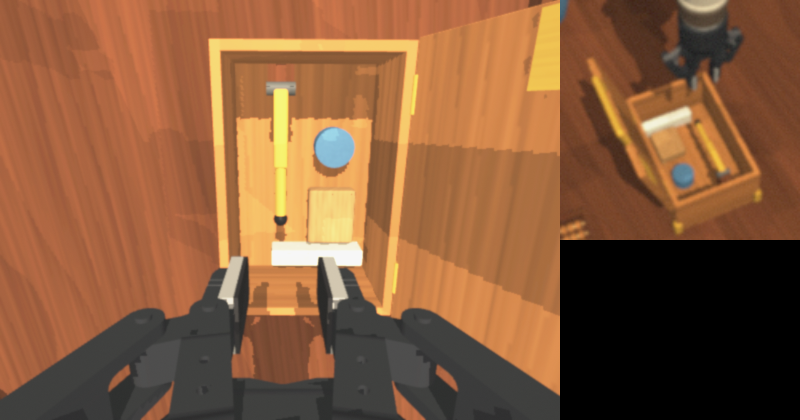

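The lid leans back. The stay lies along col 281, with its pivot at about row 90, the rod over rows 167–216 and the ball's end at about row 226. The stock lies below it.

```bash
python3 - <<'E'
from h import *
from workcell import bot
c=np.load("w2.npz");X=plane(c,[(281,90),(281,167),(280,216),(280,226)],.085);print(((X-H)@B).round(4))
o=bot.get_obs();print(rel(o,[-.105,0,-.015]))
E
```

```text
[[-0.1028  0.0825 -0.015 ]
 [-0.1028  0.0182 -0.015 ]
 [-0.1037 -0.027  -0.015 ]
 [-0.1037 -0.0366 -0.015 ]]
(array([-3.000e-04, -6.800e-03,  3.764e-01]), array([ 0.0011, -0.0002,  0.0003]))
```

```bash
python3 -m pendant '[0,-0.004,0.07,0,0,0,0.3, 0,-0.004,0.14,0,0,0,0.3, 0,-0.004,0.21,0,0,0,0.3, 0,-0.004,0.27,0,0,0,0.3, 0,-0.004,0.32,0,0,0,0.3, 0,-0.004,0.355,0,0,0,0.3, 0,-0.004,0.376,0,0,0,0.3, 0,-0.004,0.376,0,0,0,0, 0,-0.004,0.376,0,0,0,0, 0,-0.004,0.376,0,0,0,0]'; python3 - <<'E'
from h import *
from workcell import bot
o=bot.get_obs();print(boxpos(o))
for f in np.linspace(0,1.75,20):print(f.round(3),(.17*(1-np.cos(f))).round(3),(-.17*np.sin(f)).round(3))
E
```

```text
clock: 6.97
eef_pos: [0.5432, 0.0401, 0.0911]
tool_rot: [0.745, 0.667, 0.001, 0.002]
ft_force: [4.2, -1.9, -3.4]
grip_width: 0.0083
grasp_force: 58.3
[-0.1033 -0.0004 -0.0149]
0.0 0.0 -0.0
0.092 0.001 -0.016
0.184 0.003 -0.031
0.276 0.006 -0.046
0.368 0.011 -0.061
0.461 0.018 -0.076
0.553 0.025 -0.089
0.645 0.034 -0.102
0.737 0.044 -0.114
0.829 0.055 -0.125
0.921 0.067 -0.135
1.013 0.08 -0.144
1.105 0.094 -0.152
1.197 0.108 -0.158
1.289 0.123 -0.163
1.382 0.138 -0.167
1.474 0.154 -0.169
1.566 0.169 -0.17
1.658 0.185 -0.169
1.75 0.2 -0.167
```

```bash
python3 -m pendant '[0.001,0,-0.016,0,0,0,0, 0.003,0,-0.031,0,0,0,0, 0.006,0,-0.046,0,0,0,0, 0.011,0,-0.061,0,0,0,0, 0.018,0,-0.076,0,0,0,0, 0.025,0,-0.089,0,0,0,0, 0.034,0,-0.102,0,0,0,0, 0.044,0,-0.114,0,0,0,0, 0.055,0,-0.125,0,0,0,0, 0.067,0,-0.135,0,0,0,0]'; python3 -c "
from h import *
from workcell import bot
o=bot.get_obs();print(boxpos(o),o['ft_torque'])"
```

```text
clock: 7.8
eef_pos: [0.5467, 0.0732, 0.1584]
tool_rot: [0.745, 0.666, 0.001, 0.003]
ft_force: [6.8, -4.5, -9.7]
grip_width: 0.008
grasp_force: 69.3
[-0.1035  0.0328  0.0524] [-1.3318939  -1.25701694 -0.18991032]
```

```bash
python3 -m pendant '[0.013,0,-0.009,0,0,0,0, 0.027,0,-0.017,0,0,0,0, 0.041,0,-0.023,0,0,0,0, 0.056,0,-0.028,0,0,0,0, 0.071,0,-0.032,0,0,0,0, 0.087,0,-0.034,0,0,0,0, 0.102,0,-0.035,0,0,0,0, 0.118,0,-0.034,0,0,0,0, 0.130,0,-0.032,0,0,0,0, 0.133,0,-0.032,0,0,0,0]'; python3 -c "
from h import *
from workcell import bot
o=bot.get_obs();p=boxpos(o);print(p,o['ft_torque'],np.arctan2(p[2]+.015,.085-p[1]))"
```

```text
clock: 8.63
eef_pos: [0.5515, 0.1411, 0.1728]
tool_rot: [0.745, 0.667, -0.0, -0.0]
ft_force: [0.2, -0.3, -0.2]
grip_width: 0.0
grasp_force: 0.0
[-0.1065  0.1009  0.0668] [-0.05661909 -0.01915748  0.01083768] 1.7627789011509978
```

The gripper has closed fully, so the rod slipped out. I'll look before moving.

```bash
python3 - <<'E'
from h import *
from workcell import bot
o=bot.get_obs();c=bot.camera("wrist");s=bot.camera("scene")
M=np.eye(4);M[:3,:3]=R.from_quat(o["tool_rot"]).as_matrix();M[:3,3]=o["eef_pos"]
c["cam_to_world"]=M@c["hand_eye"];np.savez("w3.npz",**c);np.savez("s3.npz",**s)
im=np.zeros((420,800,3),np.uint8);im[:,:400]=c["pixels"][:,80:480];im[:400,400:]=cv2.resize(s["pixels"][200:300,220:320],(400,400),interpolation=cv2.INTER_CUBIC);cv2.imwrite("pics/w3.png",im[:,:,::-1])
E
```

```text
(no output)
```

View pics/w3.png

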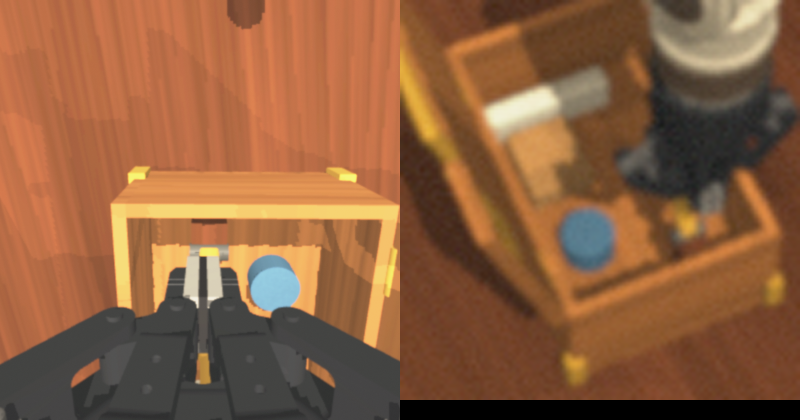

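The wrist view shows the rod behind the shut fingers, on their -y side (about (203,370)), so the stay is short of upright. I'll go up and over, then push it home from the -y side with the fingers shut.

```bash
python3 -m pendant '[0,0,-0.05,0,0,0,0, 0,0,-0.11,0,0,0,0, 0,0,-0.17,0,0,0,0, 0,0,-0.2,0,0,0,0, -0.08,0,-0.2,0,0,0,0, -0.16,0,-0.2,0,0,0,0, -0.23,0,-0.2,0,0,0,0, -0.27,0.005,-0.2,0,0,0,0, -0.27,0.005,-0.2,0,0,0,0, -0.27,0.005,-0.2,0,0,0,0]'; python3 - <<'E'
from h import *
from workcell import bot
o=bot.get_obs();c=bot.camera("wrist");s=bot.camera("scene")
M=np.eye(4);M[:3,:3]=R.from_quat(o["tool_rot"]).as_matrix();M[:3,3]=o["eef_pos"]
c["cam_to_world"]=M@c["hand_eye"];np.savez("w4.npz",**c);np.savez("s4.npz",**s)
print(boxpos(o),rel(o,[-.104,-.035,.065]))
im=np.zeros((420,800,3),np.uint8);im[:,:400]=c["pixels"][:,80:480];im[:400,400:]=cv2.resize(s["pixels"][200:300,220:320],(400,400),interpolation=cv2.INTER_CUBIC);cv2.imwrite("pics/w4.png",im[:,:,::-1])
E
```

```text
clock: 9.57
eef_pos: [0.539, 0.0042, 0.2731]
tool_rot: [0.746, 0.666, 0.0, -0.0]
ft_force: [-0.2, 0.0, -1.2]
grip_width: 0.0002
grasp_force: 0.0
[-0.1036 -0.0366  0.1671] (array([ 0.0032, -0.0008,  0.2041]), array([-0.0001, -0.0001, -0.0007]))
```

View pics/w4.png

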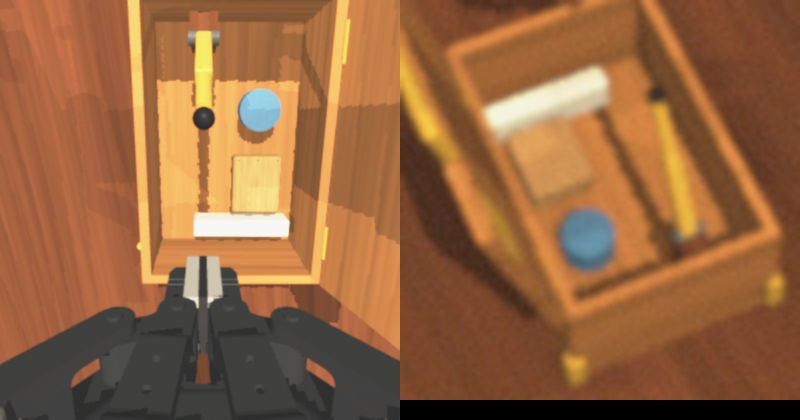

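The stay stands part way up, with its ball at wrist pixel (283,118) and scene crop (257,93). I'll work out its angle and length.

```bash
python3 - <<'E'
from h import *
c=np.load("w4.npz");s=np.load("s4.npz")
X=tri(c,s,[(283,118)],[(220+257/4,200+93/4)]);p=((X-H)@B)[0];print(p.round(4),np.arctan2(p[2]+.015,.085-p[1]),np.hypot(p[2]+.015,.085-p[1]))
E
```

```text
[-0.1049  0.0277  0.0841] 1.0462960640200385 0.11450987079827002
```

```bash
python3 -m pendant '[0.003,-0.001,0.07,0,0,0,0, 0.003,-0.001,0.14,0,0,0,0, 0.003,-0.001,0.18,0,0,0,0, 0.003,-0.001,0.204,0,0,0,0, 0.04,-0.001,0.204,0,0,0,0, 0.08,-0.001,0.204,0,0,0,0, 0.11,-0.001,0.204,0,0,0,0, 0.14,-0.001,0.204,0,0,0,0, 0.17,-0.001,0.204,0,0,0,0, 0.19,-0.001,0.204,0,0,0,0]'; python3 -c "
from h import *
from workcell import bot
o=bot.get_obs();p=boxpos(o);print(p,B.T@o['ft_force'],o['ft_torque'])"
```

```text
clock: 10.5
eef_pos: [0.5493, 0.1027, 0.1709]
tool_rot: [0.744, 0.668, 0.0, -0.0]
ft_force: [-0.1, -0.8, 0.3]
grip_width: -0.0001
grasp_force: 0.0
[-0.1044  0.0624  0.0649] [-0.03290674 -0.79399166  0.3423897 ] [-0.11338545 -0.00731916 -0.05443967]
```

```bash
python3 -m pendant '[0.006,0,0,0,0,0,0, 0.012,0,0,0,0,0,0, 0.018,0,0,0,0,0,0, 0.024,0,0,0,0,0,0, 0.028,0,0,0,0,0,0, 0.032,0,0,0,0,0,0, 0.034,0,0,0,0,0,0, 0.036,0,0,0,0,0,0, 0.036,0,0,0,0,0,0, 0.036,0,0,0,0,0,0]'; python3 -c "
from h import *
from workcell import bot
o=bot.get_obs();p=boxpos(o);print(p,B.T@o['ft_force'],o['ft_torque'])"
```

```text
clock: 11.33
eef_pos: [0.5512, 0.1178, 0.171]
tool_rot: [0.745, 0.667, -0.0, -0.0]
ft_force: [-0.9, 0.2, -0.2]
grip_width: -0.0001
grasp_force: 0.3
[-0.1041  0.0777  0.065 ] [-0.8801889   0.11345513 -0.15447954] [-0.11106906  0.17097085 -0.02593744]
```

```bash
python3 -m pendant '[0.002,0,0,0,0,0,0, 0.004,0,0,0,0,0,0, 0.006,0,0,0,0,0,0, 0.008,0,0,0,0,0,0, 0.01,0,0,0,0,0,0, 0.012,0,0,0,0,0,0, 0.014,0,0,0,0,0,0, 0.014,0,0,0,0,0,0, 0.014,0,0,0,0,0,0, 0.014,0,0,0,0,0,0]'; python3 -c "
from h import *
from workcell import bot
o=bot.get_obs();p=boxpos(o);print(p,B.T@o['ft_force'],o['ft_torque'])"
```

```text
clock: 12.17
eef_pos: [0.5515, 0.1208, 0.1709]
tool_rot: [0.746, 0.666, -0.003, 0.003]
ft_force: [-1.9, -11.1, 1.8]
grip_width: -0.0002
grasp_force: 6.2
[-0.1042  0.0806  0.0649] [ -0.68812748 -11.2594835    1.82490617] [-2.58200359  0.39850859  0.03014426]
```

The force rose to 11 N at y = 80.6 mm, so the stop is reached. I'll back off, rise and verify.

```bash
python3 -m pendant '[-0.03,0,0,0,0,0,0, -0.07,0,0,0,0,0,0, -0.11,0,0,0,0,0,0, -0.14,0,-0.02,0,0,0,0, -0.16,0,-0.08,0,0,0,0.35, -0.17,0,-0.16,0,0,0,0.35, -0.17,0,-0.24,0,0,0,0.35, -0.17,0,-0.31,0,0,0,0.35, -0.17,0,-0.37,0,0,0,0.35, -0.17,0,-0.37,0,0,0,0.35]'; python3 - <<'E'
from h import *
from workcell import bot
o=bot.get_obs();c=bot.camera("wrist");s=bot.camera("scene")
M=np.eye(4);M[:3,:3]=R.from_quat(o["tool_rot"]).as_matrix();M[:3,3]=o["eef_pos"]
c["cam_to_world"]=M@c["hand_eye"];np.savez("w5.npz",**c);np.savez("s5.npz",**s)
print(boxpos(o),rel(o,[.0572,.0,.25]))
im=np.zeros((420,800,3),np.uint8);im[:,:400]=c["pixels"][:,80:480];im[:400,400:]=cv2.resize(s["pixels"][200:300,220:320],(400,400),interpolation=cv2.INTER_CUBIC);cv2.imwrite("pics/w5.png",im[:,:,::-1])
E
```

```text
clock: 13.0
eef_pos: [0.545, 0.0409, 0.3639]
tool_rot: [0.745, 0.667, 0.006, 0.004]
ft_force: [0.6, -0.2, 0.8]
grip_width: 0.0297
grasp_force: 0.0
[-0.1016  0.0006  0.2579] (array([-0.0016,  0.3175,  0.0201]), array([ 0.0044, -0.0012,  0.0004]))
```

View pics/w5.png

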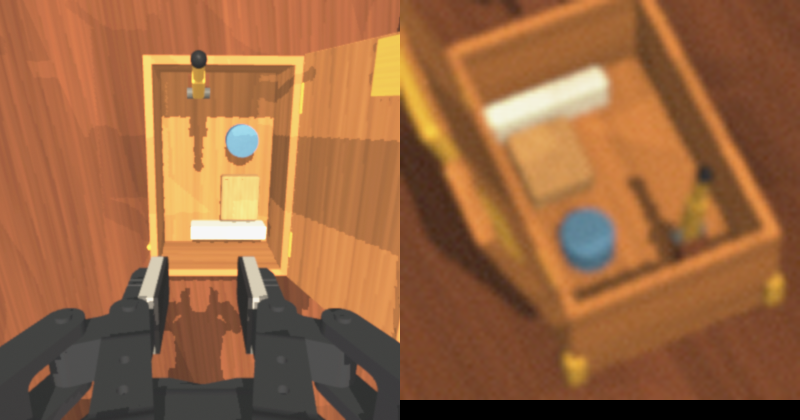

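The stay is up and leans to +y, with its ball at wrist pixel (278,58) and scene crop (305,174).

```bash
python3 - <<'E'
from h import *
c=np.load("w5.npz");s=np.load("s5.npz")
X=tri(c,s,[(278,58)],[(220+305/4,200+174/4)]);p=((X-H)@B)[0];print(p.round(4),np.arctan2(p[2]+.015,.085-p[1]))
for L in (.112,.1145,.118):
    z=-.015+L*np.sin(1.75);d=np.hypot(.105,z);print(L,np.arctan2(z,.105)+np.arcsin(.0065/d))
from workcell import bot
o=bot.get_obs();print(boxpos(o),rel(o,[.0572,.0,.25]))
E
```

```text
[-0.1043  0.1052  0.0967] 1.7495105333324346
0.112 0.7823955497353119
0.1145 0.7945714342742662
0.118 0.8111348807988132
[-0.1031  0.0003  0.2518] (array([-0.0011,  0.3206,  0.0051]), array([ 0.0015, -0.0005,  0.0004]))
```

```bash
python3 -m pendant '[0,0.08,0,0,0,0,0.35, 0,0.16,0,0,0,0,0.35, 0,0.24,0,0,0,0,0.35, 0,0.29,0,0,0,0,0.35, 0,0.32,0,0,0,0,0.35, 0,0.322,0,0,0,0,0.35, 0,0.322,0.0,0,0,0,0.35, 0,0.322,0.0,0,0,0,0.35, 0,0.322,0.0,0,0,0,0.35, 0,0.322,0.0,0,0,0,0.35]'; python3 - <<'E'
from h import *
from workcell import bot
o=bot.get_obs();c=bot.camera("wrist")
M=np.eye(4);M[:3,:3]=R.from_quat(o["tool_rot"]).as_matrix();M[:3,3]=o["eef_pos"]
c["cam_to_world"]=M@c["hand_eye"];np.savez("w6.npz",**c)
print(boxpos(o),rel(o,[.058,0,.187]))
hsv=cv2.cvtColor(c["pixels"],cv2.COLOR_RGB2HSV);m=cv2.inRange(hsv,(22,140,120),(35,255,255))
n,_,st,ce=cv2.connectedComponentsWithStats(m)
for a,b in sorted(zip(st.tolist(),ce.tolist()),key=lambda q:-q[0][4])[1:5]:
    print(a,b); 
    if a[4]>300:print(((plane(c,[(a[0],a[1]+a[3]/2),(a[0]+a[2],a[1]+a[3]/2),(a[0]+a[2]/2,a[1]),(a[0]+a[2]/2,a[1]+a[3])],.287)-H)@B).round(4))
cv2.imwrite("pics/w6.png",c["pixels"][:,:,::-1])
E
```

```text
clock: 13.93
eef_pos: [0.7016, 0.0228, 0.3576]
tool_rot: [0.745, 0.667, 0.001, 0.0]
ft_force: [-0.2, 0.4, 0.6]
grip_width: 0.0296
grasp_force: 0.0
[5.600e-02 1.000e-04 2.516e-01] (array([-0.0002,  0.0039,  0.1292]), array([ 0.0004, -0.0001,  0.0005]))
[271, 125, 33, 206, 2791] [290.9150841992118, 226.549623790756]
[[ 0.0492  0.0052  0.187 ]
 [ 0.0676  0.0052  0.187 ]
 [ 0.0581  0.061   0.187 ]
 [ 0.0587 -0.0612  0.187 ]]
[247, 21, 16, 72, 935] [254.69625668449197, 59.35401069518716]
[[0.0382 0.0932 0.187 ]
 [0.046  0.0932 0.187 ]
 [0.0424 0.109  0.187 ]
 [0.0418 0.0766 0.187 ]]
[269, 287, 11, 21, 173] [274.3179190751445, 296.5895953757225]
[227, 81, 3, 31, 73] [228.08219178082192, 97.16438356164383]
```

View pics/w6.png

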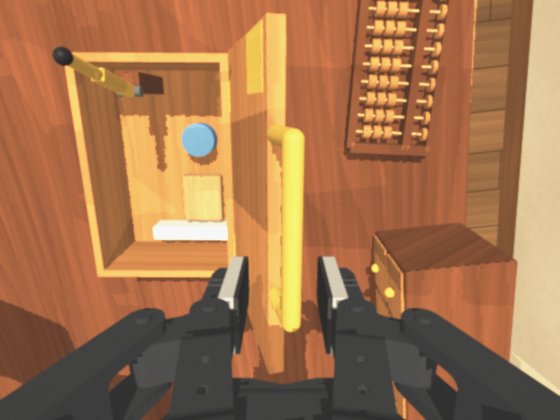

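The bar is at col 293, rows 128–330, about x = 61 mm in the box frame, so I descend 4–5 mm further back.

```bash
python3 -m pendant '[0,0.009,0.04,0,0,0,0.35, 0,0.009,0.08,0,0,0,0.35, 0,0.009,0.11,0,0,0,0.35, 0,0.009,0.128,0,0,0,0.35, 0,0.009,0.128,0,0,0,0.35, 0,0.009,0.128,0,0,0,0, 0,0.009,0.128,0,0,0,0, 0,0.009,0.128,0,0,0,0, 0,0.009,0.128,0,0,0,0, 0,0.009,0.128,0,0,0,0]'; python3 - <<'E'
from h import *
from workcell import bot
o=bot.get_obs();p=boxpos(o);r=np.hypot(p[0],p[2]);a0=np.arctan2(p[2],-p[0])
print(p,r,a0-.031,o["ft_force"])
r=.1945
for th in np.arange(1.85,.70,-.08):
    print(th.round(3),((np.array([-r*np.cos(th+.031),r*np.sin(th+.031)])-[-r*np.cos(1.881),r*np.sin(1.881)])/.5*[1,-1]).round(3))
E
```

```text
clock: 14.82
eef_pos: [0.7069, 0.0222, 0.2937]
tool_rot: [0.745, 0.667, 0.001, 0.0]
ft_force: [-4.7, 0.1, 5.3]
grip_width: 0.0095
grasp_force: 58.8
[0.0612 0.     0.1877] 0.19742525167769193 1.8549796201680298 [-4.74359214  0.07672722  5.28698146]
1.85 [ 0. -0.]
1.77 [-0.03  -0.008]
1.69 [-0.061 -0.014]
1.61 [-0.091 -0.018]
1.53 [-0.123 -0.019]
1.45 [-0.154 -0.017]
1.37 [-0.184 -0.013]
1.29 [-0.215 -0.006]
1.21 [-0.245  0.002]
1.13 [-0.274  0.014]
1.05 [-0.302  0.027]
0.97 [-0.329  0.043]
0.89 [-0.354  0.061]
0.81 [-0.378  0.081]
0.73 [-0.4    0.102]
```

```bash
python3 -m pendant '[0,-0.03,-0.008,0,0,0,0, 0,-0.061,-0.014,0,0,0,0, 0,-0.091,-0.018,0,0,0,0, 0,-0.123,-0.019,0,0,0,0, 0,-0.154,-0.017,0,0,0,0, 0,-0.184,-0.013,0,0,0,0, 0,-0.215,-0.006,0,0,0,0, 0,-0.245,0.002,0,0,0,0, 0,-0.274,0.014,0,0,0,0, 0,-0.288,0.02,0,0,0,0]'; python3 - <<'E'
from h import *
from workcell import bot
o=bot.get_obs();p=boxpos(o);r=np.hypot(p[0],p[2]);a0=np.arctan2(p[2],-p[0])
print(p,r,a0-.031,B.T@o["ft_force"])
r=.1945;s=1.09
for th in np.arange(1.07,.74,-.02):
    print(th.round(3),((np.array([-r*np.cos(th+.031),r*np.sin(th+.031)])-[-r*np.cos(s+.031),r*np.sin(s+.031)])/.5*[1,-1]).round(3))
E
```

```text
clock: 15.65
eef_pos: [0.564, 0.0387, 0.2839]
tool_rot: [0.745, 0.667, 0.002, 0.001]
ft_force: [0.2, 1.4, 4.5]
grip_width: 0.0096
grasp_force: 62.2
[-0.0825  0.0005  0.1779] 0.19609859764924378 1.105572119842452 [0.05161924 1.43031738 4.52140146]
1.07 [-0.007  0.003]
1.05 [-0.014  0.007]
1.03 [-0.021  0.011]
1.01 [-0.027  0.015]
0.99 [-0.034  0.019]
0.97 [-0.041  0.023]
0.95 [-0.047  0.027]
0.93 [-0.054  0.031]
0.91 [-0.06   0.036]
0.89 [-0.066  0.041]
0.87 [-0.072  0.045]
0.85 [-0.078  0.05 ]
0.83 [-0.084  0.055]
0.81 [-0.09  0.06]
0.79 [-0.096  0.066]
0.77 [-0.102  0.071]
0.75 [-0.107  0.076]
```

```bash
python3 -m pendant '[0,-0.014,0.007,0,0,0,0, 0,-0.027,0.015,0,0,0,0, 0,-0.041,0.023,0,0,0,0, 0,-0.054,0.031,0,0,0,0, 0,-0.060,0.036,0,0,0,0, 0,-0.066,0.041,0,0,0,0, 0,-0.069,0.043,0,0,0,0, 0,-0.069,0.043,0,0,0,0, 0,-0.069,0.043,0,0,0,0, 0,-0.069,0.043,0,0,0,0]'; cat > st.py <<'E'
from h import *
from workcell import bot
o=bot.get_obs();p=boxpos(o);r=np.hypot(p[0],p[2]);a=np.arctan2(p[2],-p[0]);f=B.T@o["ft_force"]
print(p,"r",r.round(4),"ang",(a-.031).round(4),"f",f.round(2),"tang(+ = up on lid)",(f@[np.sin(a),0,np.cos(a)]).round(2),"tau",np.round(o["tau"],2)[:4])
E
python3 st.py
```

```text
clock: 16.48
eef_pos: [0.5298, 0.0426, 0.2612]
tool_rot: [0.745, 0.667, 0.001, -0.0]
ft_force: [-3.4, 4.3, 5.8]
grip_width: 0.0096
grasp_force: 64.3
[-0.117   0.0005  0.1552] r 0.1944 ang 0.8938 f [-3.87  3.9   5.78] tang(+ = up on lid) 0.39 tau [ -2.57 -36.84  24.09  -0.77]
```

```bash
python3 -m pendant '[0,-0.003,0.0025,0,0,0,0, 0,-0.006,0.005,0,0,0,0, 0,-0.009,0.0075,0,0,0,0, 0,-0.012,0.01,0,0,0,0, 0,-0.015,0.0125,0,0,0,0, 0,-0.015,0.0125,0,0,0,0, 0,-0.015,0.0125,0,0,0,0, 0,-0.015,0.0125,0,0,0,0, 0,-0.015,0.0125,0,0,0,0, 0,-0.015,0.0125,0,0,0,0]'; python3 st.py
python3 -m pendant '[0,-0.0015,0.0013,0,0,0,0, 0,-0.003,0.0026,0,0,0,0, 0,-0.003,0.0026,0,0,0,0, 0,-0.003,0.0026,0,0,0,0, 0,-0.003,0.0026,0,0,0,0, 0,-0.003,0.0026,0,0,0,0, 0,-0.003,0.0026,0,0,0,0, 0,-0.003,0.0026,0,0,0,0, 0,-0.003,0.0026,0,0,0,0, 0,-0.003,0.0026,0,0,0,0]' ; python3 st.py
```

```text
clock: 17.32
eef_pos: [0.5217, 0.0435, 0.254]
tool_rot: [0.745, 0.667, -0.0, -0.001]
ft_force: [-3.1, 5.3, 3.3]
grip_width: 0.0098
grasp_force: 65.0
[-0.1251  0.0005  0.148 ] r 0.1938 ang 0.8381 f [-3.63  4.88  3.34] tang(+ = up on lid) -0.62 tau [ -2.85 -37.78  25.09  -0.86]
clock: 18.15
eef_pos: [0.5202, 0.0436, 0.2526]
tool_rot: [0.745, 0.667, -0.0, -0.001]
ft_force: [-2.7, 5.5, 3.0]
grip_width: 0.0099
grasp_force: 65.0
[-0.1266  0.0005  0.1466] r 0.1937 ang 0.8275 f [-3.35  5.18  3.04] tang(+ = up on lid) -0.54 tau [ -2.86 -37.71  25.1   -0.84]
```

```bash
python3 -m pendant '[0,-0.0015,0.0012,0,0,0,0, 0,-0.003,0.0025,0,0,0,0, 0,-0.003,0.0025,0,0,0,0, 0,-0.003,0.0025,0,0,0,0, 0,-0.003,0.0025,0,0,0,0, 0,-0.003,0.0025,0,0,0,0, 0,-0.003,0.0025,0,0,0,0, 0,-0.003,0.0025,0,0,0,0, 0,-0.003,0.0025,0,0,0,0, 0,-0.003,0.0025,0,0,0,0]'; python3 st.py
python3 -m pendant '[0,-0.0015,0.0013,0,0,0,0, 0,-0.003,0.0026,0,0,0,0, 0,-0.003,0.0026,0,0,0,0, 0,-0.003,0.0026,0,0,0,0, 0,-0.003,0.0026,0,0,0,0, 0,-0.003,0.0026,0,0,0,0, 0,-0.003,0.0026,0,0,0,0, 0,-0.003,0.0026,0,0,0,0, 0,-0.003,0.0026,0,0,0,0, 0,-0.003,0.0026,0,0,0,0]' ; python3 st.py
```

```text
clock: 18.98
eef_pos: [0.5189, 0.0438, 0.2514]
tool_rot: [0.745, 0.667, 0.0, -0.001]
ft_force: [-2.9, 5.9, 3.8]
grip_width: 0.0099
grasp_force: 65.0
[-0.1279  0.0005  0.1454] r 0.1936 ang 0.8183 f [-3.54  5.52  3.82] tang(+ = up on lid) -0.14 tau [ -2.82 -37.57  24.92  -0.68]
clock: 19.82
eef_pos: [0.5176, 0.044, 0.2502]
tool_rot: [0.745, 0.667, 0.0, -0.001]
ft_force: [-2.0, 5.4, 2.9]
grip_width: 0.0096
grasp_force: 65.0
[-0.1293  0.0005  0.1442] r 0.1937 ang 0.8088 f [-2.6   5.19  2.9 ] tang(+ = up on lid) 0.0 tau [ -2.79 -37.38  24.74  -0.55]
```

```bash
python3 -m pendant '[0,-0.0015,0.0012,0,0,0,0, 0,-0.003,0.0025,0,0,0,0, 0,-0.003,0.0025,0,0,0,0, 0,-0.003,0.0025,0,0,0,0, 0,-0.003,0.0025,0,0,0,0, 0,-0.003,0.0025,0,0,0,0, 0,-0.003,0.0025,0,0,0,0, 0,-0.003,0.0025,0,0,0,0, 0,-0.003,0.0025,0,0,0,0, 0,-0.003,0.0025,0,0,0,0]'; python3 st.py
```

```text
clock: 20.65
eef_pos: [0.5164, 0.0441, 0.2491]
tool_rot: [0.745, 0.667, 0.0, -0.001]
ft_force: [-2.0, 4.9, 2.2]
grip_width: 0.0094
grasp_force: 65.0
[-0.1305  0.0005  0.1431] r 0.1937 ang 0.8004 f [-2.56  4.64  2.23] tang(+ = up on lid) -0.39 tau [ -2.71 -37.2   24.41  -0.32]
```

```bash
python3 -m pendant '[0,-0.0015,0.0013,0,0,0,0, 0,-0.003,0.0026,0,0,0,0, 0,-0.003,0.0026,0,0,0,0, 0,-0.003,0.0026,0,0,0,0, 0,-0.003,0.0026,0,0,0,0, 0,-0.003,0.0026,0,0,0,0, 0,-0.003,0.0026,0,0,0,0, 0,-0.003,0.0026,0,0,0,0, 0,-0.003,0.0026,0,0,0,0, 0,-0.003,0.0026,0,0,0,0]'; python3 st.py
```

```text
clock: 21.48
eef_pos: [0.516, 0.0441, 0.2487]
tool_rot: [0.745, 0.667, 0.001, 0.0]
ft_force: [-0.8, 4.5, 6.4]
grip_width: 0.0099
grasp_force: 65.2
[-0.1309  0.0005  0.1427] r 0.1936 ang 0.7975 f [-1.33  4.42  6.42] tang(+ = up on lid) 3.36 tau [ -2.41 -35.87  22.9    0.19]
```

Contact: the angle stalls at 0.797 with +3.4 N, and vision predicted 0.795. I'll ease off slightly, open and rise.

```bash
python3 -m pendant '[0,0.001,-0.001,0,0,0,0, 0,0.002,-0.0015,0,0,0,0, 0,0.002,-0.0015,0,0,0,0, 0,0.002,-0.0015,0,0,0,0.16, 0,0.002,-0.0015,0,0,0,0.2, 0,0.002,-0.0015,0,0,0,0.25, 0,0.002,-0.0015,0,0,0,0.3, 0,0.002,-0.0015,0,0,0,0.3, 0,0.002,-0.0015,0,0,0,0.3, 0,0.002,-0.0015,0,0,0,0.3]'; python3 st.py
```

```text
clock: 22.32
eef_pos: [0.5157, 0.0432, 0.2485]
tool_rot: [0.745, 0.667, -0.0, 0.0]
ft_force: [0.1, -0.4, 0.7]
grip_width: 0.0256
grasp_force: 0.0
[-0.131  -0.0005  0.1425] r 0.1936 ang 0.7964 f [ 0.11 -0.42  0.68] tang(+ = up on lid) 0.54 tau [-2.000e-02 -3.898e+01  2.520e+01  0.000e+00]
```

Free of the bar with no force left. Now straight up, slowly at first.

```bash
python3 -m pendant '[0,0,-0.01,0,0,0,0.3, 0,0,-0.03,0,0,0,0.3, 0,0,-0.05,0,0,0,0.3, 0,0,-0.08,0,0,0,0.3, 0,0,-0.12,0,0,0,0.3, 0,0,-0.17,0,0,0,0.3, 0,0,-0.22,0,0,0,0.3, 0,-0.06,-0.22,0,0,0,0.3, 0,-0.12,-0.22,0,0,0,0.3, 0,-0.12,-0.22,0,0,0,0.3]'; python3 - <<'E'
from h import *
from workcell import bot
o=bot.get_obs();print(boxpos(o),o["ft_force"].round(1))
s=bot.camera("scene");t=bot.camera("top")
im=np.zeros((420,800,3),np.uint8);im[:400,:400]=cv2.resize(s["pixels"][190:310,205:325],(400,400),interpolation=cv2.INTER_CUBIC)
im[:,400:]=cv2.resize(s["pixels"],(400,300))[0:300][:,:].repeat(1,0) if 0 else 0
im[:300,400:]=cv2.resize(s["pixels"],(400,300));cv2.imwrite("pics/w7.png",im[:,:,::-1])
for n,c in(("scene",s),("top",t)):
    d=cv2.absdiff(c["pixels"],np.load(n+"0.npz")["pixels"]).max(2)
    for q,(u,v) in dict(scene=dict(jar=(178,146),wa=(218,134),wb=(256,121),pestle=(322,340),mortar=(412,314)),top=dict(jar=(413,168),wa=(413,214),wb=(413,259),pestle=(163,186),mortar=(141,262)))[n].items():
        print(n,q,int((d[v-20:v+20,u-20:u+20]>40).sum()))
E
```

```text
clock: 23.15
eef_pos: [0.4521, 0.0502, 0.3608]
tool_rot: [0.745, 0.667, -0.0, -0.0]
ft_force: [-0.5, -0.7, -0.6]
grip_width: 0.0258
grasp_force: 0.0
[-0.1951 -0.0006  0.2548] [-0.5 -0.7 -0.6]
scene jar 0
scene wa 1
scene wb 574
scene pestle 0
scene mortar 0
top jar 1445
top wa 1600
top wb 1600
top pestle 1574
top mortar 964
```

View pics/w7.png

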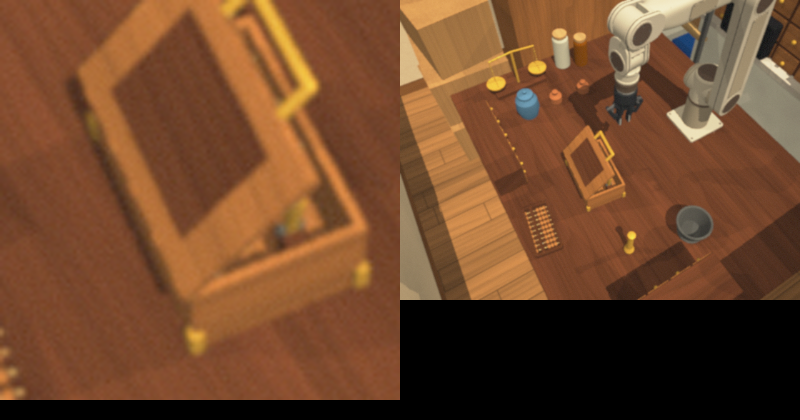

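The lid rests propped on the stay, whose brass shows at crop (292,215). In the scene view the jar, pestle, mortar and weight A look unchanged, and weight B only has the arm's shadow on it. The top-view differences cover nearly everything, so I put them down to lighting and the arm. The gripper is clear, so I'm handing in.

```bash
python3 -c "
from workcell import bot
print(bot.job_done())"
```

```text
the job is handed in; nothing more can be done
None
```

The lid rests on the tip of the raised stay at about 0.80 rad with the gripper clear, and the job was handed in at about 23 s; the rod slipped from the fingers once mid-flip, so I pushed the stay home to its stop (about 1.75 rad) with closed fingers.

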